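# Lock the spice rack's tray with its guard rod

## Task

Push the pulled-out lower tray of the spice rack fully home, so that the holes in its sides line up with those in the rack's cheeks, then thread the loose steel rod from the right through all four holes until its wooden grip rests against the right-hand cheek, and let go. Leave the pepper mill and salt shaker beside the rack, and the mug, where they stand.

Things in the scene. Friction and masses are not known exactly. Their poses are not given: they have to be found in the camera images.
- rack: Two-tier spice rack of light wood, fixed, 120 (x) x 190 (y) x 239 (z) mm. Origin: centre of its underside; x to its back, y to its left cheek, z up. Side cheeks 10 mm thick: front edge at x = -60 mm up to z = 143, above that at x = -25 mm. Each has a plain 17 mm hole along y at x = -36, z = 72 mm. Upper tier 136 to 146 mm high from x = -15 mm back, its jars (fixed) reach 252 mm.
- tray (a joint): How far the lower tray is pulled out towards the robot (-x of the rack), m: 0 = home at its stop, front board flush with the cheeks' front edges; most 0.09. About 2 N of friction, stays where left. Its jars (118 mm high) are fixed in it, 15 mm clear of the rod. Its two sides (8 mm thick, 2 mm inside the cheeks, 94 mm high in front) have 17 mm holes that meet the cheeks' holes only at 0.
- tray_front (a point): Middle of the outer face of the tray's front board, which is upright, 166 mm wide (y), from 7 to 44 mm above the worktop; this point is 26 mm above the worktop. Axes as the rack's; moves with the tray.
- hole_right (a point): Centre of the outer mouth of the hole in the right-hand cheek, 72 mm above the worktop; axes as the rack's, so the rod goes in along +y. Higher up, a fixed steel cloth rail (8 mm thick, 191 to 199 mm above the worktop, from 18 mm before to 54 mm behind the rack's origin in x) stands 30 mm out from this cheek, in the way of a gripper held upright here.
- hole_left (a point): Centre of the outer mouth of the hole in the left-hand cheek, 190 mm from hole_right along y.
- rod: Loose steel rod, 12 mm thick, 206 mm long, last 12 mm tapering to 6 mm, set low in a wooden grip 26 (x) x 38 (y) x 20 (z) mm; 70 to 120 g. Origin: on the axis where the steel leaves the grip (the shoulder that stops at the cheek); y along the rod to its tip; grip y = -38 to 0, z = -6 to +14 mm. Starts flat on the worktop right of the rack, origin 6 mm up, z up.
- rod_tip (a point): The tip of the rod, 206 mm from the rod's origin along its y.
- pepper_mill: Dark wooden pepper mill standing close by the rack's left cheek (not the one at the wall far left), 58 mm in diameter, 170 mm tall; origin at the centre of its foot. Bystander.
- salt_shaker: Salt shaker of glass and metal standing close by the rack's left cheek, in front of that mill, 44 mm in diameter, 90 mm tall; origin at the centre of its foot. Bystander.
- mug: Mug behind and to the right of the rack, 81 mm in diameter (113 mm with its handle), 101 mm tall; origin under its middle. Bystander.

How it is judged:
By the outcome, as a careful person would: the job done as asked, in the order asked, and still so for the second after the job is handed in, with the robot touching nothing.
It also fails if it takes over 54 s, if anything falls off the work surface, if the arm or the gripper's body presses on something with over 40 N, if the wrist force passes 120 N, or if a joint passes its speed limit or range.

## Robot

A 6-joint arm with a two-finger parallel gripper is mounted at the origin on a cart in front of the work surface, level with it; the furniture and walls round the work are solid. World frame = base frame: x ahead of the robot, y to its left, z up, the work surface at z = 0. Lengths are in m, angles in rad, forces in N, time in s.
With the tool pointing down it reaches from about 0.425 to 0.95 m from the base axis. Payload 3.5 kg.
Tool frame: the origin (TCP) lies between the finger pads; the fingertips stand 22 mm ahead of it and the grasp point (between the pads) lies 3 mm ahead of it (ctrl.nose_length is the z of the fingertips in the tool frame, in m); z points along the fingers, y is the line along which they close (so a half turn about z gives the same grasp; the last joint's range is limited). The gripper opens to 85 mm and grips with 20 to 120 N. Pads are 22 mm wide; open, the fingers measure 114 mm over their backs; the gripper's body (76 mm by 85 mm) begins 54 mm behind the grasp point. The pads swing forward as they close: fully open they stand 13 mm farther back than shut.
Start: joints at [1.079, 0.286, 1.577, -0, 1.279, -0.15], TCP at [0.226, 0.636, 0.253] pointing down, gripper open.
Joint ranges: [-2.77, 2.77], [-0.9, 2.22], [0.21, 2.48], [-1.53, 4.67], [0.24, 2.81], [-2.84, 2.84]. Speed limits (rad/s): [2.79, 2.79, 3.14, 3.14, 3.14, 3.14].

## Interface

Orientations are given as a unit quaternion [x, y, z, w].
In Python, from plant import ctrl gives the robot as it stands. The module is installed in compiled form; this text tells all that it offers.
- The arm moves only by the tool send_rows, never from a script. Its argument "rows" is text: rows parted by semicolons, each of 7 numbers parted by spaces: the turn, a rotation vector about the tool's x, y, z in degrees, then the shift along the tool's x, y, z in mm, then the opening, from -1 (shut) to 1 (fully open). A call has 1 to 8 rows; each row is the pose to reach, as a shift and turn from the pose commanded when the call began, along the tool's axes at that moment; what a row does not reach only later rows make up. A row lasts 1/8 s, in which the tool goes at most 62.5 mm and 10.7 degrees, less where a joint would pass 70% of its speed; a pose out of reach is approached as far as the arm can. A call with a gripper value outside its range is refused whole. The fingers move at their own pace and stop on an object; "grip_force" is the grip in N (left out, the last holds). Time passes only in rows, so rows that repeat a pose let the fingers close. It gives the time, the measured TCP pose, the force, the opening and the grip force at its end, in the units of the state.
- ctrl.get_state(): the state, without advancing time (a new reading comes with each control period).
- ctrl.read_camera(name): name is "side" or "top"; returns a dict with "color" (384x512x3 uint8, red, green, blue), "fx", "fy", "cx", "cy" (pixels), "extrinsics" (4x4, takes a point from world to camera coordinates). Camera axes: x right, y down, z forward; pixel columns grow to the right and rows downward; lengths in m; the calibration is good to about 2 mm. A picture is of the moment at which its call begins. There is no depth.
- ctrl.sign_off(): hands the job in; it is judged then, once.
Trained networks look in a picture, given as the dict that the camera call returned (one of the last four; its "shot" number tells which), for a name from the list of things; names that differ only in an ending like _2 or _b are one class to them, and where a whole thing is asked for, a point or a joint stands for the part that bears it (a point fixed in the world has none). Each returns a list of dicts, best first, with "p" (0 to 1); they miss things now and then, are a little off and sometimes report something else, mostly with a low value. They report only what shows in the picture. A call takes as long as a camera call.
- ctrl.look_for(picture, target): "position" ([x, y, z] in m, in the coordinates of the camera as it stood for that picture, good to about 4 mm: the middle of the surface that is visible of it).
The state is a dict: "time": time; "qpos": joint angles; "dq": joint speeds; "joint_efforts": joint torques, N m; "eef_pos": TCP position; "tcp_rot": TCP orientation; "contact_force": force on the tool from outside, world axes, zero at the start; "wrist_torque": the same for the moment, N m; "opening": opening from 0.0 (shut) to 1.0 (fully open); "finger_force": force on a finger pad.
Only numpy, scipy, OpenCV 4.12 (cv2) and the standard library are available. Lean on these libraries where they do the work, as an engineer would, in place of code of your own. Each camera call takes 0.05 s, during which the arm holds its last target. There are 200 camera calls.

## Working session

There is one attempt and no reset: what is moved stays moved. The work goes in short steps, Python scripts to look and compute and a tool call to move; the robot and the scene stay as the last step left them, time stands still between calls to the robot, and variables do not carry over. Pictures are saved under pics/ and viewed, at most 10 in all, crops included, and the job is handed in when it is done.

Besides the shell and the picture viewer there is one more tool, called after "Request:" as name(argument=value, ...) on one line, values as JSON. send_rows: Moves the arm, as the interface text tells. Its arguments: {"type":"object","properties":{"rows":{"type":"string"},"grip_force":{"type":"number"}},"required":["rows"]}

```bash
mkdir -p pics; cat > h.py <<'E'
import numpy as np, cv2
from plant import ctrl
from scipy.spatial.transform import Rotation as R
def shot(n,save=None):
    p=ctrl.read_camera(n)
    if save: cv2.imwrite('pics/'+save,p['color'][:,:,::-1])
    return p
def w(p,c):
    E=np.array(p['extrinsics']); return (np.linalg.inv(E)@np.r_[c,1])[:3]
def pix(p,X):
    E=np.array(p['extrinsics']); c=(E@np.r_[X,1])[:3]
    return np.array([p['fx']*c[0]/c[2]+p['cx'],p['fy']*c[1]/c[2]+p['cy']])
def ray(p,u,v,z):
    E=np.linalg.inv(np.array(p['extrinsics'])); d=E[:3,:3]@np.array([(u-p['cx'])/p['fx'],(v-p['cy'])/p['fy'],1]); o=E[:3,3]
    return o+d*(z-o[2])/d[2]
E
python3 - <<'E'
from h import *
for n in('top','side'):
    p=shot(n,n+'0.png')
    print(n,np.round(np.linalg.inv(np.array(p['extrinsics']))[:3,3],3),p['fx'])
    for t in ['rack','tray','tray_front','hole_right','hole_left','rod','rod_tip','pepper_mill','salt_shaker','mug']:
        try: r=ctrl.look_for(p,t)
        except Exception as e: print(t,e); continue
        for d in r[:2]: X=w(p,d['position']); print(t,round(d['p'],2),np.round(X,3),np.round(pix(p,X)))
s=ctrl.get_state(); print(s['time'],s['eef_pos'],s['tcp_rot'])
E
```

```text
top [ 0.063 -0.06   1.005] 376.87424110906323
rack 0.91 [0.569 0.05  0.136] [202. 203.]
tray 0.59 [0.537 0.07  0.051] [198. 228.]
tray 0.35 [ 0.728 -0.23   0.06 ] [297. 165.]
tray_front 0.66 [0.536 0.07  0.052] [199. 228.]
hole_right 0.6 [0.57  0.052 0.139] [201. 202.]
hole_left 0.74 [0.571 0.052 0.138] [201. 202.]
rod 0.7 [ 0.471 -0.341  0.011] [345. 247.]
rod_tip 0.91 [ 0.471 -0.334  0.013] [342. 247.]
pepper_mill 0.7 [0.534 0.07  0.054] [198. 228.]
pepper_mill 0.59 [0.667 0.17  0.148] [158. 172.]
salt_shaker 0.4 [0.617 0.177 0.085] [159. 199.]
mug 0.84 [ 0.732 -0.23   0.058] [297. 165.]
side [0.347 0.574 1.018] 448.4075357048379
tray 0.82 [0.531 0.068 0.058] [274. 242.]
tray 0.21 [0.571 0.071 0.124] [258. 224.]
tray_front 0.71 [0.53  0.072 0.059] [274. 243.]
hole_right 0.65 [0.57  0.072 0.126] [258. 224.]
hole_left 0.87 [0.571 0.067 0.129] [258. 221.]
hole_left 0.32 [ 0.477 -0.325  0.015] [337. 146.]
rod 0.78 [ 0.478 -0.321  0.017] [336. 146.]
rod 0.28 [0.531 0.069 0.057] [274. 243.]
rod_tip 0.56 [ 0.475 -0.324  0.015] [337. 146.]
pepper_mill 0.82 [0.67  0.172 0.114] [201. 249.]
pepper_mill 0.42 [0.531 0.068 0.06 ] [274. 242.]
salt_shaker 0.63 [0.622 0.181 0.059] [221. 270.]
mug 0.66 [ 0.736 -0.221  0.067] [242. 136.]
1.1 [0.22620849 0.63594249 0.25333408] [ 1.70043930e-01  9.85436483e-01 -6.20263163e-06  3.68443478e-06]
```

```bash
python3 - <<'E'
import cv2
a=cv2.imread('pics/top0.png'); b=cv2.imread('pics/side0.png')
c=a[130:310,130:397]; cv2.imwrite('pics/topc.png',cv2.resize(c,None,fx=3,fy=3,interpolation=cv2.INTER_CUBIC)[:600,:800])
c=b[100:300,170:390]; cv2.imwrite('pics/sidec.png',cv2.resize(c,None,fx=3,fy=3,interpolation=cv2.INTER_CUBIC))
E
```

```text
(no output)
```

View pics/topc.png

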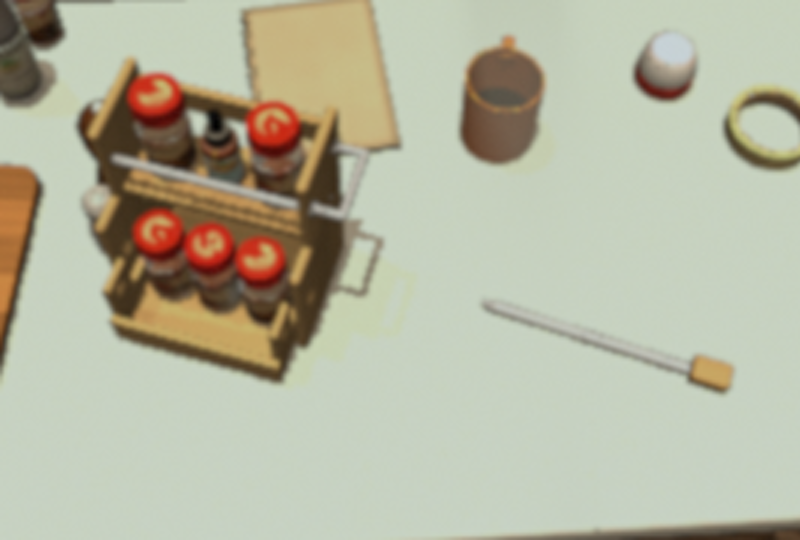

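View pics/sidec.png

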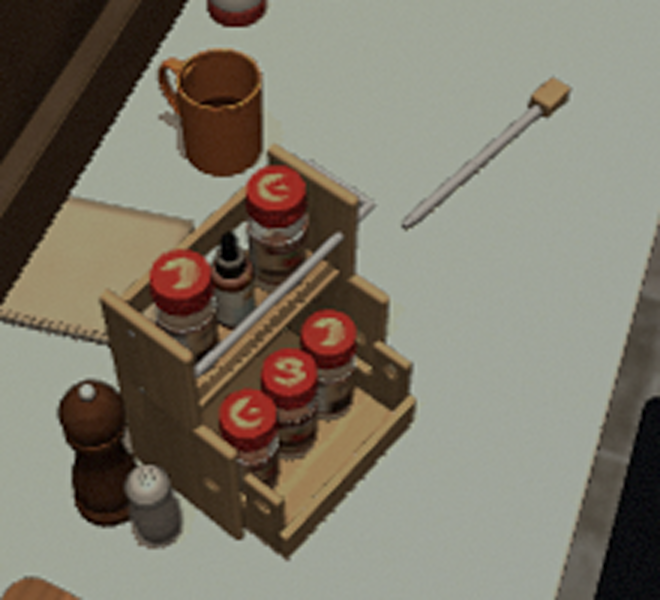

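Top crop: yawed rack with the tray out; rod tip at crop (485,304), grip near (712,372). Side crop: left cheek hole at (211,485), tray hole at (264,507), rod tip (405,224). I'll fit poses to these corners.

```bash
cat > fit.py <<'E'
from h import *
from scipy.optimize import least_squares
pt=shot('top');ps=shot('side')
T=lambda u,v:(u/3-1/3+130,v/3-1/3+130)
S=lambda u,v:(u/3-1/3+170,v/3-1/3+100)
# (cam, pixel, model point mm, moves with tray)
K=[(ps,S(211,485),(-36,95,72),0),(ps,S(264,507),(-36,83,72),1),(ps,S(392,367),(-36,-75,72),1),
(ps,S(240,538),(-60,95,0),0),(ps,S(288,557),(-60,83,7),1),(ps,S(413,404),(-60,-83,44),1),
(ps,S(104,293),(60,95,239),0),(ps,S(193,376),(-25,95,239),0),(ps,S(356,204),(-25,-95,239),0),(ps,S(274,149),(60,-95,239),0),
(pt,T(133,62),(60,90,239),0),(pt,T(92,135),(-25,95,239),0),(pt,T(333,112),(60,-90,239),0),
(pt,T(282,379),(-60,-83,7),1),(pt,T(112,320),(-60,83,44),1),(pt,T(300,343),(-60,-95,0),0)]
def res(q,K):
    c,s=np.cos(q[2]),np.sin(q[2]);o=[]
    for p,uv,m,t in K:
        x,y,z=np.array(m)/1e3; x-=t*q[3]
        o.append(pix(p,[q[0]+c*x-s*y,q[1]+s*x+c*y,z])-uv)
    return np.array(o)
for name,KK in(('both',K),('side',K[:10]),('top',K[10:])):
    r=least_squares(lambda q:res(q,KK).ravel(),[.6,.05,-.2,.05],loss='soft_l1')
    print(name,np.round(r.x,4),np.degrees(r.x[2])); print(np.round(res(r.x,KK),1).tolist())
for p,a,b,g in((pt,T(485,304),T(692,367),T(733,380)),(ps,S(405,224),S(538,112),None)):
    A=ray(p,*a,.006);B=ray(p,*b,.006);print('rod tip',A,'shoulder',B,np.linalg.norm(A-B),'yaw of +y',np.degrees(np.arctan2(*(A-B)[1::-1])))
E
python3 fit.py
```

```text
both [ 0.5847  0.0482 -0.3441  0.0395] -19.71293287728725
[[0.9, -0.2], [-0.6, -1.1], [-0.9, 0.9], [0.2, 1.5], [-0.4, 0.3], [1.1, -2.3], [-1.1, 1.0], [-1.6, -4.6], [2.3, -2.6], [0.9, -2.6], [-1.0, -1.4], [-2.7, 0.4], [-0.2, -1.8], [0.1, 1.3], [-0.8, 0.3], [2.6, 2.9]]
side [ 0.5847  0.0497 -0.3379  0.0403] -19.358353179077444
[[0.9, 0.4], [-0.3, -0.3], [-0.9, 1.4], [0.2, 2.1], [-0.0, 1.0], [1.1, -1.9], [-1.4, 1.8], [-1.7, -4.0], [1.9, -2.2], [0.4, -2.2]]
top [ 0.5833  0.0473 -0.358   0.0359] -20.509765972814083
[[-0.1, -1.3], [-2.3, 0.3], [0.3, -0.9], [0.2, 0.8], [-0.2, -0.9], [2.5, 3.6]]
rod tip [ 0.53325246 -0.19508146  0.006     ] shoulder [ 0.45593104 -0.3839387   0.006     ] 0.20407268210791063 yaw of +y 67.73495838625335
rod tip [ 0.53516433 -0.19616857  0.006     ] shoulder [ 0.45335153 -0.38016743  0.006     ] 0.2013676163569516 yaw of +y 66.02827229804211
```

```bash
cat > ov.py <<'E'
from h import *
import sys
def overlay(q,name,boxes,f=3):
    c,s=np.cos(q[2]),np.sin(q[2]);out=[]
    for cam,(u0,v0,u1,v1) in boxes:
        p=shot(cam); im=cv2.resize(p['color'][v0:v1,u0:u1,::-1],None,fx=f,fy=f,interpolation=cv2.INTER_CUBIC)
        P=lambda x,y,z:tuple(np.round((pix(p,[q[0]+c*x/1e3-s*y/1e3,q[1]+s*x/1e3+c*y/1e3,z/1e3])-[u0,v0]+.5)*f-.5).astype(int).tolist())
        def poly(pts,col): cv2.polylines(im,[np.array([P(*a) for a in pts])],True,col,1)
        for y in(95,-95):
            poly([(-60,y,0),(-60,y,143),(-25,y,143),(-25,y,239),(60,y,239),(60,y,0)],(255,0,0))
            poly([(-36+8.5*np.cos(t),y,72+8.5*np.sin(t)) for t in np.arange(0,6.28,.4)],(0,0,255))
        d=q[3]*1e3
        poly([(-60-d,y,z) for y,z in((83,7),(83,44),(-83,44),(-83,7))],(0,255,0))
        for y in(83,-75): poly([(-36-d+8.5*np.cos(t),y,72+8.5*np.sin(t)) for t in np.arange(0,6.28,.4)],(0,255,0))
        out.append(im)
    h=max(i.shape[0] for i in out); out=[cv2.copyMakeBorder(i,0,h-i.shape[0],0,0,0) for i in out]
    cv2.imwrite('pics/'+name,np.hstack(out))
if __name__=='__main__':
    overlay([.5847,.0482,-.3441,.0395],'ov1.png',[('side',(195,145,320,292)),('top',(150,140,258,262))],3.4)
E
python3 ov.py
```

```text
(no output)
```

View pics/ov1.png

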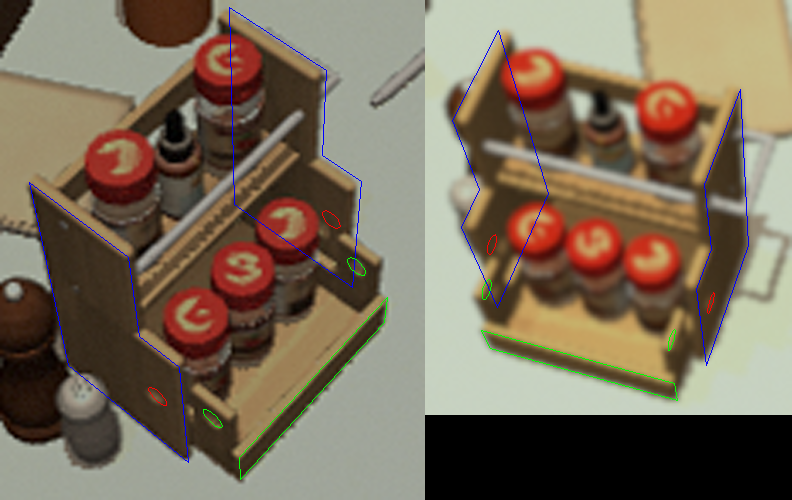

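The overlay agrees with the rack to a few pixels: yaw about -19.7°, tray about 40 mm out. I'll go to the pre-push pose next.

```bash
cat >> h.py <<'E'
Q=[.5847,.0482,np.radians(-19.7)]
def rk(x,y,z,Q=Q): # rack mm -> world m
    c,s=np.cos(Q[2]),np.sin(Q[2]); x,y,z=x/1e3,y/1e3,z/1e3
    return np.array([Q[0]+c*x-s*y,Q[1]+s*x+c*y,z])
def ori(yaw,pitch=0,roll=0): # tool x=-rack x, y=rack y, z down; pitch: body leans to -x; roll: body leans to -y (deg, about frame of yaw)
    return R.from_euler('z',yaw,degrees=True)*R.from_euler('x',roll,degrees=True)*R.from_euler('y',-pitch,degrees=True)*R.from_matrix(np.diag([-1.,1,-1]))
def row(P,O,st=None):
    if st is None: s=ctrl.get_state(); st=(s['eef_pos'],R.from_quat(s['tcp_rot']))
    t=(st[1].inv()*O).as_rotvec(degrees=True); d=st[1].inv().apply(P-st[0])*1e3
    return np.round(t,1).tolist(),np.round(d,1).tolist()
def st():
    s=ctrl.get_state(); r=R.from_quat(s['tcp_rot']); M=r.as_matrix()
    p=s['eef_pos']; c,sn=np.cos(Q[2]),np.sin(Q[2]); d=p-np.r_[Q[:2],0]
    print('t',round(s['time'],2),'p',np.round(p,4),'rack',np.round([(c*d[0]+sn*d[1])*1e3,(-sn*d[0]+c*d[1])*1e3,d[2]*1e3],1),'tx',M[:,0].round(3),'tz',M[:,2].round(3),'F',np.round(s['contact_force'],1),'op',round(s['opening'],2),'q',np.round(s['qpos'],2))
E
python3 - <<'E'
from h import *
O=ori(-19.7,10); print(O.as_matrix()[:,2])
print(row(rk(-135,0,200),O)); print(row(rk(-135,0,48),O,(rk(-135,0,200),O)))
# roll check
print(ori(-19.7,0,45).as_matrix()[:,2])
E
```

```text
[ 0.16348464 -0.05853598 -0.98480775]
([0.0, -10.0, 0.1], [-399.8, -433.3, 53.3])
([0.0, 0.0, 0.0], [26.4, 0.0, 149.7])
[ 0.23836234  0.66572021 -0.70710678]
```

Request:
send_rows(rows="0 0 0 -50 -54 5 -1; 0 0 0 -100 -108 10 -1; 0 -2 0 -150 -163 20 -1; 0 -4 0 -200 -217 25 -1; 0 -6 0 -250 -271 30 -1; 0 -8 0 -300 -325 40 -1; 0 -10 0 -350 -380 45 -1; 0 -10 0 -400 -433 53 -1")

```text
time: 2.3
eef_pos: [0.4219, 0.1764, 0.2096]
tcp_rot: [0.169, 0.982, -0.015, 0.087]
contact_force: [1.0, 0.0, -0.1]
opening: -0.0
finger_force: 0.0
```

```bash
python3 - <<'E'
from h import *
st(); print(row(rk(-135,0,48),ori(-19.7,10)))
E
```

```text
t 2.3 p [0.4219 0.1764 0.2096] rack [-196.5   65.8  209.6] tx [-0.928  0.329 -0.175] tz [ 0.165 -0.058 -0.985] F [ 1.   0.  -0.1] op -0.0 q [ 0.22 -0.24  2.2  -0.11  1.03 -0.96]
([0.1, 0.1, 0.2], [-32.0, -66.1, 169.8])
```

Request:
send_rows(rows="0 0 0 -40 -50 10 -1; 0 0 0 -58 -66 40 -1; 0 0 0 -48 -66 90 -1; 0 0 0 -38 -66 140 -1; 0 0 0 -32 -66 169 -1; 0 0 0 -32 -66 169 -1; 0 0 0 -32 -66 169 -1")

```text
time: 3.18
eef_pos: [0.4582, 0.0954, 0.0499]
tcp_rot: [0.169, 0.982, -0.015, 0.087]
contact_force: [0.4, -0.4, -0.5]
opening: -0.002
finger_force: 0.0
```

```bash
python3 - <<'E'
from h import *
st(); print(row(rk(-85,0,48),ori(-19.7,10)))
E
```

```text
t 3.17 p [0.4582 0.0954 0.0499] rack [-135.     1.8   49.9] tx [-0.927  0.33  -0.176] tz [ 0.166 -0.058 -0.984] F [ 0.4 -0.4 -0.5] op -0.0 q [ 0.02  0.05  2.28 -0.1   0.65 -1.13]
([0.1, 0.1, 0.1], [-48.9, -1.9, 10.7])
```

Request:
send_rows(rows="0 0 0 -10 -2 2 -1; 0 0 0 -19 -2 4 -1; 0 0 0 -27 -2 6 -1; 0 0 0 -35 -2 7 -1; 0 0 0 -42 -2 8 -1; 0 0 0 -48 -2 9 -1; 0 0 0 -48 -2 9 -1")

```text
time: 4.05
eef_pos: [0.503, 0.0769, 0.0479]
tcp_rot: [0.169, 0.982, -0.015, 0.086]
contact_force: [-0.6, -0.0, 0.3]
opening: -0.005
finger_force: 0.0
```

Request:
send_rows(rows="0 0 0 -2 0 0.4 -1; 0 0 0 -4 0 0.7 -1; 0 0 0 -6 0 1 -1; 0 0 0 -6 0 1 -1")

```text
time: 4.55
eef_pos: [0.508, 0.075, 0.0478]
tcp_rot: [0.169, 0.982, -0.015, 0.086]
contact_force: [-0.6, 0.1, -0.5]
opening: 0.001
finger_force: 0.4
```

```bash
python3 - <<'E'
from h import *
st()
E
```

```text
t 4.55 p [0.508  0.075  0.0478] rack [-81.2  -0.6  47.8] tx [-0.928  0.33  -0.174] tz [ 0.164 -0.058 -0.985] F [-0.6  0.1 -0.5] op 0.0 q [-0.03  0.15  2.18 -0.09  0.65 -1.19]
```

Request:
send_rows(rows="0 0 0 -2 0 0.4 -1; 0 0 0 -3 0 0.5 -1; 0 0 0 -4 0 0.7 -1")

```text
time: 4.92
eef_pos: [0.5118, 0.0737, 0.0479]
tcp_rot: [0.169, 0.982, -0.015, 0.086]
contact_force: [-1.9, 0.8, -0.0]
opening: -0.002
finger_force: 0.8
```

Request:
send_rows(rows="0 0 0 -1 0 0.2 -1; 0 0 0 -2 0 0.4 -1; 0 0 0 -3 0 0.5 -1")

```text
time: 5.3
eef_pos: [0.5146, 0.0726, 0.0479]
tcp_rot: [0.169, 0.982, -0.015, 0.086]
contact_force: [-2.2, 0.5, 0.8]
opening: -0.002
finger_force: 0.8
```

```bash
python3 - <<'E'
from h import *
st()
from ov import overlay
overlay([*Q,0],'ov2.png',[('side',(195,145,320,292)),('top',(150,140,258,262))],3.4)
E
```

```text
t 5.3 p [0.5146 0.0726 0.0479] rack [-74.2  -0.6  47.9] tx [-0.928  0.33  -0.173] tz [ 0.163 -0.058 -0.985] F [-2.2  0.5  0.8] op -0.0 q [-0.03  0.16  2.16 -0.09  0.66 -1.2 ]
```

View pics/ov2.png

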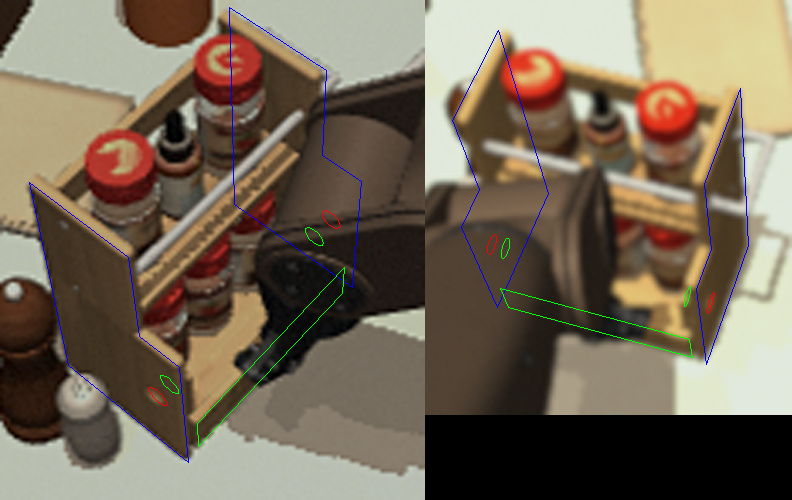

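The side view shows the tray still a few mm out, and 2 N is only sliding friction. I'll push on in small steps until the force rises.

Request:
send_rows(rows="0 0 0 -1 0 0.2 -1; 0 0 0 -2 0 0.4 -1; 0 0 0 -3 0 0.5 -1")

```text
time: 5.78
eef_pos: [0.516, 0.0721, 0.0477]
tcp_rot: [0.17, 0.982, -0.015, 0.083]
contact_force: [-9.9, 3.0, 7.8]
opening: -0.001
finger_force: 4.8
```

Request:
send_rows(rows="0 0 0 -1 0 0.2 -1; 0 0 0 -2 0 0.4 -1")

```text
time: 6.02
eef_pos: [0.5162, 0.0721, 0.0474]
tcp_rot: [0.17, 0.982, -0.015, 0.081]
contact_force: [-15.8, 6.3, 12.3]
opening: -0.0
finger_force: 7.8
```

Request:
send_rows(rows="0 0 0 -1 0 0.2 -1; 0 0 0 -1.5 0 0.3 -1")

```text
time: 6.28
eef_pos: [0.5163, 0.0721, 0.0473]
tcp_rot: [0.17, 0.982, -0.015, 0.079]
contact_force: [-18.6, 7.2, 16.4]
opening: 0.001
finger_force: 10.1
```

Request:
send_rows(rows="0 0 0 15 0 -2 -1; 0 0 0 45 0 -8 -1; 0 0 0 45 0 -60 -1; 0 0 0 45 -50 -110 -1; 0 0 0 45 -110 -140 -1; 0 0 0 45 -170 -140 -1; 0 0 0 45 -230 -140 -1; 0 0 0 45 -230 -140 -1")

```text
time: 7.28
eef_pos: [0.3786, -0.1274, 0.1793]
tcp_rot: [0.173, 0.981, -0.017, 0.088]
contact_force: [-0.1, 0.3, -0.5]
opening: 0.0
finger_force: 0.0
```

```bash
python3 - <<'E'
from h import *
st()
p=shot('side','s3.png');q=shot('top','t3.png')
def crop(p,b,f): return cv2.resize(p['color'][b[1]:b[3],b[0]:b[2],::-1],None,fx=f,fy=f,interpolation=cv2.INTER_CUBIC)
a=crop(p,(195,145,325,295),4); cv2.imwrite('pics/c3.png',a)
print(pix(p,rk(-36,95,72)),pix(q,rk(-36,-95,72)))
E
```

```text
t 7.28 p [ 0.3786 -0.1274  0.1793] rack [-134.9 -234.8  179.3] tx [-0.924  0.337 -0.178] tz [ 0.167 -0.063 -0.984] F [-0.1  0.3 -0.5] op 0.0 q [-0.61 -0.4   2.38  0.05  0.99 -1.85]
[240.92538128 261.11656691] [233.66524827 228.62667778]
```

View pics/c3.png

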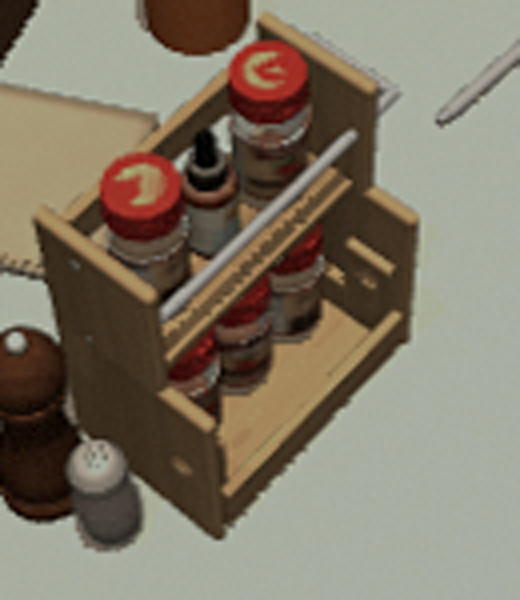

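The crop shows the front board flush with the cheeks, with the left hole at (181,466) and the right inner hole at (370,278). Next I'll refine the rack and rod poses against image edges.

```bash
cat > ref.py <<'E'
from h import *
from scipy.optimize import least_squares
from scipy.ndimage import map_coordinates
def edge_dt(p):
    g=cv2.cvtColor(p['color'],cv2.COLOR_RGB2GRAY); g=cv2.resize(g,None,fx=4,fy=4,interpolation=cv2.INTER_CUBIC); g=cv2.GaussianBlur(g,(0,0),3)
    e=cv2.Canny(g,12,30); return cv2.distanceTransform(255-e,cv2.DIST_L2,5)/4
def seg(a,b,n=25): return np.linspace(a,b,n)
def proj(p,X,dx):
    E=np.array(p['extrinsics']);c=X@E[:3,:3].T+E[:3,3]
    return np.c_[p['fx']*c[:,0]/c[:,2]+p['cx'],p['fy']*c[:,1]/c[:,2]+p['cy']]+dx
def fit(sets,q0,zoff=0,prior=1.):
    # sets: list of (pic,dt,pts Nx3 mm)
    def res(q,trunc=True):
        o=[]; c,s=np.cos(q[2]),np.sin(q[2])
        for i,(p,D,m) in enumerate(sets):
            X=np.c_[q[0]*1+(c*m[:,0]-s*m[:,1])/1e3,q[1]+(s*m[:,0]+c*m[:,1])/1e3,m[:,2]/1e3+zoff]
            uv=proj(p,X,q[3+2*i:5+2*i]); uv=(uv+.5)*4-.5
            o.append(map_coordinates(D,[uv[:,1],uv[:,0]],order=1,mode='nearest'))
        return np.r_[np.concatenate(o),np.array(q[3:])/prior*3]
    best=None
    for dx in(-.006,0,.006):
        for dy in(-.006,0,.006):
            r=least_squares(res,np.r_[np.array(q0)+[dx,dy,0],np.zeros(2*len(sets))],loss='cauchy',f_scale=.5,diff_step=1e-4,x_scale=np.r_[.003,.003,.02,np.ones(2*len(sets))])
            if best is None or r.cost<best.cost: best=r
    return best
def rackpts():
    L=lambda y:[seg((-60,y,0),(-60,y,143)),seg((-60,y,143),(-25,y,143)),seg((-25,y,143),(-25,y,239)),seg((-25,y,239),(60,y,239))]
    side=L(95)+[seg((60,95,239),(60,95,180))]+L(-95)[1:]+[seg((-60,83,44),(-60,-75,44)),seg((-60,83,7),(-60,-83,7))]
    top=L(-95)+[seg((-25,95,239),(60,95,239)),seg((-60,75,44),(-60,-75,44)),seg((-60,83,7),(-60,-83,7))]
    return np.vstack(side),np.vstack(top)
def rodpts():
    b=[seg((s*6,2,0),(s*6,194,0),40) for s in(1,-1)]+[seg((s*6,194,0),(s*3,206,0),6) for s in(1,-1)]
    t=b+[seg((13,0,14),(13,-38,14),12),seg((-13,0,14),(-13,-38,14),12),seg((-13,-38,14),(13,-38,14),10),seg((-13,0,14),(13,0,14),10)]
    return np.vstack(t)
if __name__=='__main__':
    ps,pt=shot('side'),shot('top'); Ds,Dt=edge_dt(ps),edge_dt(pt); S,T=rackpts(); r=rodpts()
    f=lambda x:(np.round(x[:2],4),round(np.degrees(x[2]),2),np.round(x[3:],1))
    for n,ss in(('both',[(ps,Ds,S),(pt,Dt,T)]),('side',[(ps,Ds,S)]),('top',[(pt,Dt,T)])):
        b=fit(ss,Q); print('rack',n,f(b.x),round(b.cost,1))
    for n,ss in(('both',[(ps,Ds,r),(pt,Dt,r)]),('side',[(ps,Ds,r)]),('top',[(pt,Dt,r)])):
        b=fit(ss,[.4540,-.3833,np.radians(-23.1)],.006); print('rod',n,f(b.x),round(b.cost,1))
E
python3 ref.py
```

```text
rack both (array([0.5863, 0.0487]), np.float64(-19.55), array([-0. ,  0.1,  0. ,  0. ])) 46.2
rack side (array([0.6006, 0.0013]), np.float64(-18.64), array([-0.7, 16.7])) 23.8
rack top (array([0.5861, 0.0486]), np.float64(-20.47), array([-0.,  0.])) 19.0
rod both (array([ 0.4548, -0.3809]), np.float64(-22.5), array([ 0. , -0.2, -0. ,  1. ])) 38.7
rod side (array([ 0.4571, -0.3833]), np.float64(-23.67), array([-0.,  0.])) 7.7
rod top (array([ 0.5744, -0.3371]), np.float64(-22.2), array([23.3, 37.6])) 17.6
```

```bash
sed -i 's/^Q=.*/Q=[.5866,.0486,np.radians(-19.6)]/' h.py; cat >> h.py <<'E'
QR=[.4555,-.382,np.radians(-23)]
E
python3 - <<'E'
from h import *
O=ori(-23,0,45); G=rk(0,-29,27,QR); P=G-.09*O.as_matrix()[:,2]
st(); print(P,row(P,O)); print(G)
E
```

```text
t 7.47 p [ 0.3795 -0.1224  0.1779] rack [-137.7 -230.6  177.9] tx [-0.928  0.329 -0.174] tz [ 0.164 -0.058 -0.985] F [ 0.2 -0.2 -0.3] op 0.0 q [-0.59 -0.4   2.38  0.05  0.99 -1.85]
[ 0.41930282 -0.46727521  0.09063961] ([-44.6, 8.1, 7.2], [-135.2, -311.7, 112.5])
[ 0.4441688  -0.40869464  0.027     ]
```

Request:
send_rows(rows="-5 1 1 -20 -45 0 1; -10 2 2 -40 -95 5 1; -16 3 3 -60 -145 15 1; -22 4 4 -80 -195 30 1; -29 5 5 -100 -245 50 1; -36 6.5 6 -120 -285 80 1; -44.6 8.1 7.2 -135 -312 112 1; -44.6 8.1 7.2 -135 -312 112 1")

```text
time: 8.48
eef_pos: [0.4179, -0.4651, 0.0791]
tcp_rot: [0.186, 0.903, 0.382, 0.071]
contact_force: [-0.6, 0.5, -0.4]
opening: 0.994
finger_force: 0.0
```

```bash
python3 - <<'E'
from h import *
st(); O=ori(-23,0,45); print(row(rk(0,-29,27,QR),O))
p=shot('side');q=shot('top','t4.png')
from ref import *
Ds,Dt=edge_dt(p),edge_dt(q);r=rodpts()
for ss in([(p,Ds,r),(q,Dt,r)],[(p,Ds,r)],[(q,Dt,r)]):
    b=fit(ss,QR,.006,.5);print(np.round(b.x,4),np.degrees(b.x[2]),b.cost)
c=lambda p,b:cv2.resize(p['color'][b[1]:b[3],b[0]:b[2],::-1],None,fx=4,fy=4,interpolation=cv2.INTER_CUBIC)
cv2.imwrite('pics/c4.png',np.hstack([c(p,(295,110,385,190)),c(q,(285,205,390,285))]))
E
```

```text
t 8.47 p [ 0.4179 -0.4651  0.0791] rack [  13.4 -540.5   79.1] tx [-0.921  0.39   0.014] tz [ 0.27   0.663 -0.698] F [-0.6  0.5 -0.4] op 0.99 q [-1.19  0.63  1.59  0.52  1.56 -2.53]
([0.7, -0.6, -0.5], [-2.9, 6.1, 80.8])
[ 4.54500e-01 -3.83200e-01 -3.89300e-01  1.20000e-03  1.50000e-02
  9.10000e-03 -1.95282e+01] -22.305310743035523 105.29217343247785
[ 4.568e-01 -3.837e-01 -4.118e-01 -3.700e-03 -1.000e-04] -23.594182955465673 6.919078450330911
[ 7.499e-01 -4.144e-01  1.959e+00  4.400e-03 -1.500e-03] 112.24428496450274 26.163042036637513
```

View pics/c4.png

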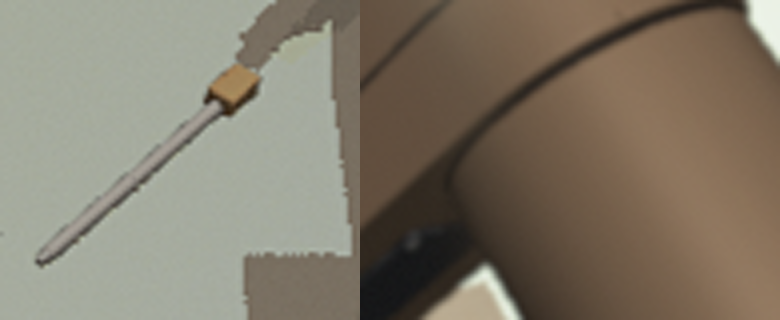

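The side view shows the rod untouched, with the grip at crop (233,88). In the top view the arm hides it. The side fit agrees with my earlier top measurement, so I'll go in to grasp.

```bash
sed -i 's/^QR=.*/QR=[.4563,-.3838,np.radians(-23.2)]/' h.py
python3 - <<'E'
from h import *
O=ori(-23.2,0,45); print(row(rk(0,-29,27,QR),O))
E
```

```text
([0.2, -0.3, 0.1], [-1.9, -0.9, 86.8])
```

Request:
send_rows(rows="0 0 0 -2 -1 20 1; 0 0 0 -2 -1 40 1; 0 0 0 -2 -1 60 1; 0 0 0 -2 -1 75 1; 0 0 0 -2 -1 82 1; 0 0 0 -2 -1 87 1; 0 0 0 -2 -1 87 1; 0 0 0 -2 -1 87 1")

```text
time: 9.57
eef_pos: [0.4402, -0.4216, 0.0397]
tcp_rot: [0.183, 0.907, 0.371, 0.075]
contact_force: [-28.0, -8.3, 39.3]
opening: 0.999
finger_force: 19.6
```

```bash
python3 - <<'E'
from h import *
st()
p=shot('side')
c=lambda p,b:cv2.resize(p['color'][b[1]:b[3],b[0]:b[2],::-1],None,fx=5,fy=5,interpolation=cv2.INTER_CUBIC)
cv2.imwrite('pics/c5.png',c(p,(290,80,420,190)))
print(row(rk(0,-29,27,QR),ori(-23.2,0,45)))
E
```

```text
t 9.57 p [ 0.4402 -0.4216  0.0397] rack [  19.8 -492.1   39.7] tx [-0.922  0.388 -0.001] tz [ 0.272  0.645 -0.714] F [-28.   -8.3  39.3] op 1.0 q [-1.13  0.63  1.67  0.55  1.45 -2.55]
([-0.6, -0.2, 0.3], [0.0, -0.2, 17.5])
```

View pics/c5.png

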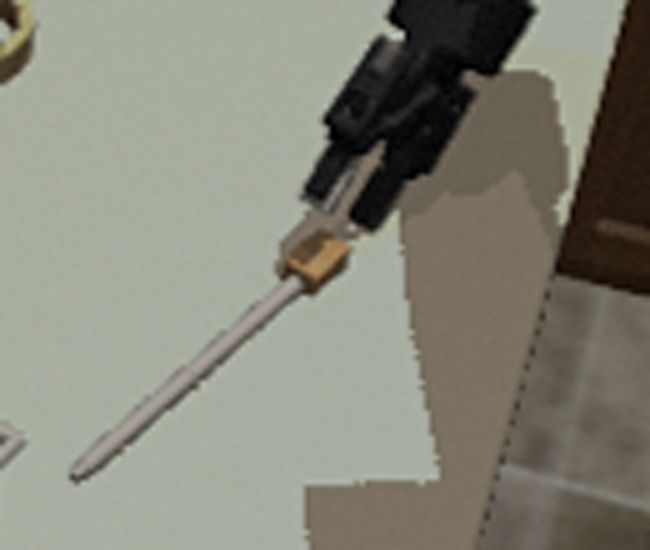

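The tool was a quarter turn off: its fingers were closing in the rod's vertical plane, and the lower finger met the table. The rod has not moved. I'll back off and turn +90° about the tool z axis.

Request:
send_rows(rows="0 0 0 0 0 -20 1; 0 0 0 0 0 -60 1; 0 0 9 0 0 -90 1; 0 0 19 0 0 -90 1; 0 0 29 0 0 -90 1; 0 0 39 0 0 -90 1; 0 0 49 0 0 -90 1; 0 0 59 0 0 -90 1")

```text
time: 10.62
eef_pos: [0.4191, -0.4707, 0.0917]
tcp_rot: [0.608, 0.695, 0.364, -0.12]
contact_force: [-0.1, -0.4, -0.9]
opening: 0.996
finger_force: 0.0
```

Request:
send_rows(rows="0 0 10 0 0 0 1; 0 0 20 0 0 0 1; 0 0 31 0 0 0 1; 0 0 31 0 0 0 1; 0 0 31 0 0 0 1")

```text
time: 11.25
eef_pos: [0.419, -0.4711, 0.0922]
tcp_rot: [0.77, 0.511, 0.32, -0.211]
contact_force: [0.2, -0.4, -0.1]
opening: 0.998
finger_force: 0.0
```

```bash
cat >> h.py <<'E'
def og(yaw,roll=45): return ori(yaw,0,roll)*R.from_euler('z',90,degrees=True)
E
python3 - <<'E'
from h import *
st()
from ref import *
p=shot('side');Ds=edge_dt(p);b=fit([(p,Ds,rodpts())],QR,.006,.5);print(np.round(b.x,4),np.degrees(b.x[2]),b.cost)
O=og(-23.2); print(O.as_matrix().round(2)); print(row(rk(0,-29,27,QR),O))
E
```

```text
t 11.25 p [ 0.419  -0.4711  0.0922] rack [  16.5 -545.8   92.2] tx [0.274 0.651 0.708] tz [ 0.277  0.651 -0.706] F [ 0.2 -0.4 -0.1] op 1.0 q [-1.19  0.61  1.58  0.52  1.57 -0.96]
[ 0.4566 -0.3834 -0.415   0.0014  0.0043] -23.77853917410254 6.773346410048458
[[ 0.28  0.92  0.28]
 [ 0.65 -0.39  0.65]
 [ 0.71  0.   -0.71]]
([-0.1, -0.0, 0.2], [0.5, 0.0, 92.9])
```

Request:
send_rows(rows="0 0 0 0 0 20 1; 0 0 0 0 0 40 1; 0 0 0 0 0 60 1; 0 0 0 0 0 75 1; 0 0 0 0 0 85 1; 0 0 0 0 0 92 1; 0 0 0 0 0 92 1", grip_force=60)

```text
time: 12.18
eef_pos: [0.4445, -0.4115, 0.0273]
tcp_rot: [0.77, 0.51, 0.319, -0.211]
contact_force: [1.3, 0.6, 0.2]
opening: 1.001
finger_force: 0.0
```

```bash
python3 - <<'E'
from h import *
st(); print(row(rk(0,-29,27,QR),og(-23.2)))
E
```

```text
t 12.18 p [ 0.4445 -0.4115  0.0273] rack [  20.4 -481.1   27.3] tx [0.277 0.65  0.708] tz [ 0.277  0.651 -0.707] F [1.3 0.6 0.2] op 1.0 q [-1.12  0.64  1.68  0.57  1.43 -0.98]
([-0.1, -0.0, 0.1], [0.6, -0.0, 1.0])
```

Request:
send_rows(rows="0 0 0 0 0 0 0; 0 0 0 0 0 0 -0.5; 0 0 0 0 0 0 -1; 0 0 0 0 0 0 -1; 0 0 0 0 0 0 -1; 0 0 0 0 0 0 -1; 0 0 0 0 0 0 -1; 0 0 0 0 0 0 -1", grip_force=80)

```text
time: 13.18
eef_pos: [0.4445, -0.4123, 0.028]
tcp_rot: [0.771, 0.51, 0.319, -0.211]
contact_force: [-1.7, -2.1, 5.0]
opening: 0.282
finger_force: 80.2
```

Request:
send_rows(rows="0 0 0 10 0 -10 -1; 0 0 0 25 0 -25 -1; 0 0 0 40 0 -40 -1; 0 0 0 47 0 -47 -1; 0 0 0 47 0 -47 -1; 0 0 0 47 0 -47 -1")

```text
time: 13.92
eef_pos: [0.4441, -0.4114, 0.0934]
tcp_rot: [0.771, 0.509, 0.319, -0.212]
contact_force: [0.2, -0.5, -0.3]
opening: 0.277
finger_force: 79.5
```

```bash
python3 - <<'E'
from h import *
from ref import *
st()
s=ctrl.get_state(); O=R.from_quat(s['tcp_rot']); M=O.as_matrix()
# rod origin expected from TCP: rod frame offset (0,29,-21) from TCP at grasp (27->6)
yaw=np.degrees(np.arctan2(-M[0,2],M[1,2])); print('tool yaw',yaw)
org=s['eef_pos']+R.from_euler('z',yaw,degrees=True).apply([0,.0275,-.021]); print('pred org',org)
p=shot('side');q=shot('top')
r=rodpts();r=r[:92]  # steel only
Ds,Dt=edge_dt(p),edge_dt(q); z=org[2]
for ss in([(p,Ds,r),(q,Dt,r)],[(p,Ds,r)],[(q,Dt,r)]):
    b=fit(ss,[org[0],org[1],np.radians(yaw)],z,.2);print(np.round(b.x,4),np.degrees(b.x[2]),b.cost)
c=lambda p,b:cv2.resize(p['color'][b[1]:b[3],b[0]:b[2],::-1],None,fx=4,fy=4,interpolation=cv2.INTER_CUBIC)
cv2.imwrite('pics/c6.png',np.hstack([c(p,(290,90,390,210)),c(q,(285,195,385,315))]))
E
```

```text
t 13.93 p [ 0.4441 -0.4114  0.0934] rack [  20.1 -481.1   93.4] tx [0.277 0.65  0.708] tz [ 0.277  0.651 -0.706] F [ 0.2 -0.5 -0.3] op 0.28 q [-1.12  0.54  1.69  0.56  1.51 -0.93]
tool yaw -23.015510976648294
pred org [ 0.45488689 -0.38606764  0.07243048]
[ 0.4616 -0.3804 -0.387   0.0025  0.0017  0.0008 -0.0038] -22.17486146773176 73.07395327171025
[ 4.586e-01 -3.874e-01 -3.876e-01 -1.000e-04  6.000e-04] -22.205780607337918 3.4488587900464713
[ 9.768e-01 -2.377e-01  1.700e-02 -7.000e-04 -9.000e-04] 0.9765489146243619 10.786964422266317
```

View pics/c6.png

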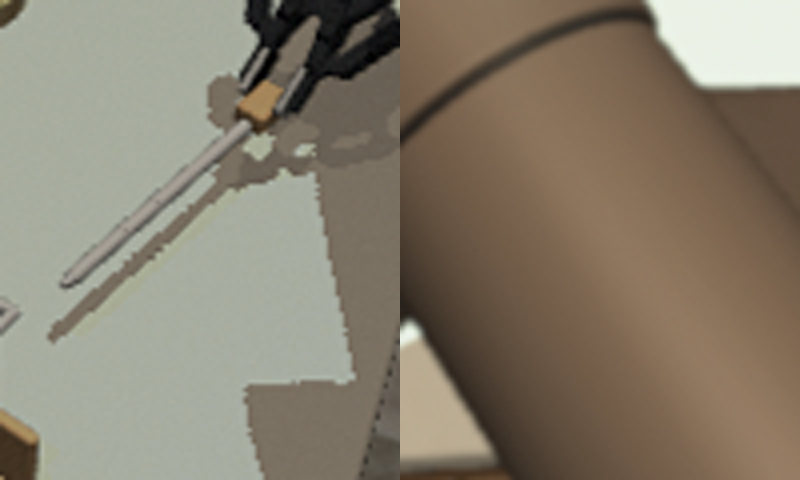

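Rod is held and lifted. I'll fit its pitch from the side view, with yaw and lateral position fixed by the pads.

```bash
cat > rodfit.py <<'E'
from ref import *
def rodfit(p,off0=(27.5,-21.),psh=.6,ymax=999):
    s=ctrl.get_state();M=R.from_quat(s['tcp_rot']).as_matrix();yaw=np.arctan2(-M[0,2],M[1,2])
    D=edge_dt(p); r=rodpts()[:92]
    def pts(q):
        Rr=R.from_euler('z',yaw+q[6])*R.from_euler('x',q[2])
        return s['eef_pos']+R.from_euler('z',yaw).apply([q[3]/1e3,q[0]/1e3,q[1]/1e3])+Rr.apply(r/1e3)
    def res(q):
        uv=(proj(p,pts(q),q[4:6])+.5)*4-.5
        d=map_coordinates(D,[uv[:,1],uv[:,0]],order=1,mode='nearest')
        w=np.ones(92);w[80:]=4
        return np.r_[d*w,(q[1]-off0[1])/.7,(q[0]-off0[0])/3,q[3]/.5,q[4:6]/psh*2,q[6]/.006]
    best=None
    for th in(-.04,0,.04):
        b=least_squares(res,[*off0,th,0,0,0,0],loss='cauchy',f_scale=.5,diff_step=1e-4,x_scale=[3,1,.02,1,1,1,.01])
        if best is None or b.cost<best.cost:best=b
    q=best.x; Rr=R.from_euler('z',yaw+q[6])*R.from_euler('x',q[2])
    org=s['eef_pos']+R.from_euler('z',yaw).apply([q[3]/1e3,q[0]/1e3,q[1]/1e3])
    print('yoff,zoff',q[:2].round(1),'pitch deg',np.degrees(q[2]).round(2),'x',q[3].round(2),'sh',q[4:6].round(2),'dyaw',np.degrees(q[6]).round(2),'cost',round(best.cost,2),'org',org.round(4),'tip',(org+Rr.apply([0,.206,0])).round(4))
if __name__=='__main__':
    p=shot('side')
    for ps in(.2,.6,1.5): rodfit(p,psh=ps)
E
python3 rodfit.py; python3 -c "
from h import *
print(rk(-36,-95,72))"
```

```text
yoff,zoff [ 26.7 -17.5] pitch deg -1.22 x 1.99 sh [-0. -0.] dyaw 0.2 cost 5.11 org [ 0.4563 -0.3875  0.0756] tip [ 0.5361 -0.1976  0.0712]
yoff,zoff [ 27.8 -21. ] pitch deg -1.4 x 0.04 sh [-0.04 -1.49] dyaw 0.07 cost 4.51 org [ 0.455  -0.3857  0.0721] tip [ 0.5352 -0.196   0.067 ]
yoff,zoff [ 27.6 -21. ] pitch deg -1.75 x 0.03 sh [-0.15 -1.48] dyaw 0.0 cost 4.19 org [ 0.4549 -0.3859  0.0721] tip [ 0.5353 -0.1963  0.0658]
[ 0.52081803 -0.0288192   0.072     ]
```

```bash
python3 - <<'E'
from h import *
print(row(rk(-36,-349,92.4),og(-19.6,46.3)))
E
```

```text
([2.4, 1.2, -2.5], [90.1, -63.9, 91.5])
```

Request:
send_rows(rows="0.5 0.2 -0.5 18 -13 18 -1; 1 0.5 -1 38 -27 38 -1; 1.5 0.8 -1.6 58 -41 59 -1; 2 1 -2 75 -53 76 -1; 2.4 1.2 -2.5 90.1 -63.9 91.5 -1; 2.4 1.2 -2.5 90.1 -63.9 91.5 -1; 2.4 1.2 -2.5 90.1 -63.9 91.5 -1")

```text
time: 14.95
eef_pos: [0.4361, -0.2694, 0.0931]
tcp_rot: [0.751, 0.531, 0.321, -0.225]
contact_force: [0.7, 0.0, -0.6]
opening: 0.277
finger_force: 79.4
```

```bash
python3 - <<'E'
from h import *
from rodfit import *
st(); print(row(rk(-36,-349,92.4),og(-19.6,46.3)))
p=shot('side');q=shot('top')
rodfit(p,(28,-20.6))
rodfit(q,(28,-20.6))
c=lambda p,b:cv2.resize(p['color'][b[1]:b[3],b[0]:b[2],::-1],None,fx=4,fy=4,interpolation=cv2.INTER_CUBIC)
A=c(p,(230,110,330,250));B=c(q,(210,190,310,330))
cv2.imwrite('pics/c7.png',np.hstack([A,B]))
for y in(-349+28,-115,-95): print(pix(p,rk(-36,y,72)),pix(q,rk(-36,y,72)))
E
```

```text
t 14.95 p [ 0.4361 -0.2694  0.0931] rack [ -35.1 -350.    93.1] tx [0.231 0.653 0.722] tz [ 0.244  0.679 -0.692] F [ 0.7  0.  -0.6] op 0.28 q [-1.02  0.36  1.96  0.61  1.43 -0.96]
([0.1, 0.1, 0.1], [0.2, -0.9, 1.2])
yoff,zoff [ 27.2 -20.6] pitch deg 2.14 x -0.03 sh [0.03 0.01] dyaw 0.15 cost 9.46 org [ 0.4453 -0.2442  0.0725] tip [ 0.5145 -0.0503  0.0802]
yoff,zoff [111.1 -20.6] pitch deg 65.53 x -0.0 sh [ -0.   -17.45] dyaw 95.62 cost 4.84 org [ 0.4737 -0.1653  0.0726] tip [ 0.391  -0.1444  0.2601]
[342.46259929 156.34958312] [314.39834631 249.29359955]
[296.01198889 203.88584476] [240.50407274 229.80104605]
[291.09659205 208.91612506] [233.53879251 227.96367637]
```

View pics/c7.png

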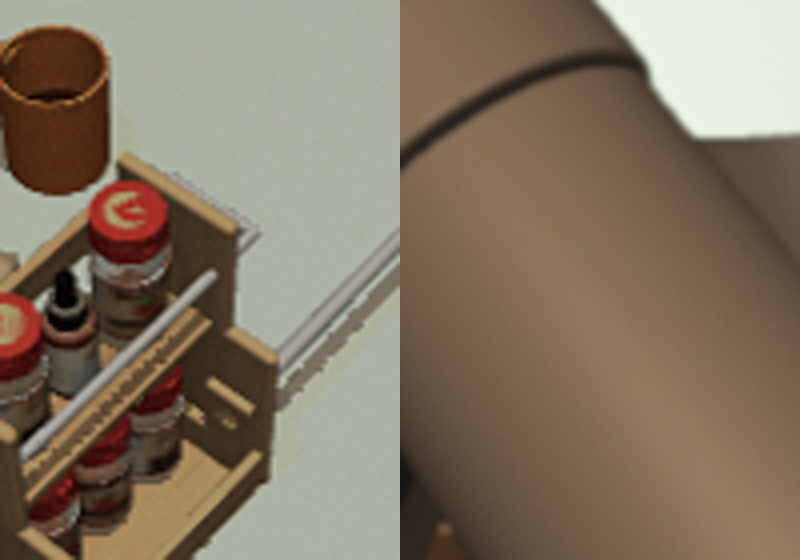

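```bash
python3 - <<'E'
from h import *
p=shot('side');g=cv2.GaussianBlur(cv2.cvtColor(p['color'],cv2.COLOR_RGB2GRAY).astype(np.float32),(0,0),.5)
hsv=cv2.cvtColor(p['color'],cv2.COLOR_RGB2HSV)
from scipy.ndimage import map_coordinates
s=ctrl.get_state();tcp=s['eef_pos'];c=R.from_euler('z',Q[2])
ax=lambda y:tcp+c.apply([0,.028+y/1e3,-.0204])  # assumed axis if level & parallel to rack y
for y in range(15,185,15):
    a=pix(p,ax(y));b=pix(p,ax(y+10));t=(b-a)/np.linalg.norm(b-a);n=np.array([-t[1],t[0]])
    k=np.arange(-9,9.01,.25);L=[a+t*j for j in np.arange(-1.5,1.6,.5)]
    pr=np.mean([map_coordinates(g,[(l+np.outer(k,n))[:,1],(l+np.outer(k,n))[:,0]],order=1) for l in L],0)
    d=np.gradient(pr); print(y,a.round(1),'mm/px',round(np.linalg.norm(ax(y+10)-ax(y))*1e3/np.linalg.norm(b-a),2),pr[::3].astype(int).tolist())
print('n',n)
E
```

```text
15 [339.3 158.9] mm/px 3.31 [101, 108, 120, 129, 133, 139, 144, 147, 143, 127, 122, 138, 155, 157, 141, 113, 105, 111, 123, 130, 130, 129, 124, 121, 121]
30 [336.2 162.2] mm/px 3.27 [100, 100, 101, 102, 103, 107, 113, 113, 105, 97, 111, 137, 155, 157, 142, 122, 125, 154, 172, 174, 174, 173, 173, 174, 174]
45 [333.  165.4] mm/px 3.23 [112, 105, 110, 115, 116, 115, 115, 114, 107, 101, 113, 138, 155, 156, 147, 145, 159, 171, 174, 174, 174, 174, 174, 174, 173]
60 [329.7 168.8] mm/px 3.2 [169, 158, 134, 118, 114, 117, 131, 153, 147, 120, 118, 139, 155, 157, 150, 149, 160, 171, 174, 174, 174, 174, 173, 173, 173]
75 [326.4 172.1] mm/px 3.16 [168, 151, 129, 117, 114, 117, 131, 153, 151, 126, 121, 140, 155, 157, 151, 158, 170, 173, 174, 174, 174, 174, 173, 173, 174]
90 [323.1 175.5] mm/px 3.13 [166, 148, 125, 115, 114, 117, 131, 156, 156, 131, 125, 141, 155, 156, 150, 156, 169, 174, 174, 174, 173, 173, 173, 174, 174]
105 [319.7 179. ] mm/px 3.09 [165, 142, 120, 113, 114, 116, 129, 154, 157, 132, 126, 142, 156, 157, 151, 156, 168, 173, 174, 174, 173, 173, 173, 173, 173]
120 [316.3 182.4] mm/px 3.06 [167, 146, 123, 114, 114, 123, 148, 166, 158, 130, 126, 144, 157, 156, 150, 156, 168, 173, 174, 173, 173, 173, 173, 173, 174]
135 [312.9 186. ] mm/px 3.02 [152, 128, 116, 114, 115, 121, 142, 157, 148, 125, 126, 144, 157, 156, 148, 152, 167, 173, 174, 174, 173, 173, 173, 174, 174]
150 [309.4 189.5] mm/px 2.99 [161, 139, 121, 115, 115, 122, 140, 157, 144, 119, 125, 145, 158, 157, 146, 148, 165, 173, 174, 174, 174, 173, 173, 173, 173]
165 [305.9 193.1] mm/px 2.95 [160, 138, 121, 115, 115, 123, 147, 161, 140, 118, 126, 146, 159, 155, 142, 142, 162, 173, 174, 174, 174, 174, 174, 173, 173]
180 [302.3 196.7] mm/px 2.92 [147, 124, 115, 114, 116, 129, 152, 162, 141, 118, 127, 147, 158, 156, 147, 151, 165, 173, 174, 173, 173, 173, 173, 174, 174]
n [-0.71485337 -0.69927438]
```

The side view shows the rod running along the rack axis on its way to the hole, with the tip hidden behind the right cheek. The numeric profile puts it on the planned axis within about 1 px. I'll start the insertion.

Request:
send_rows(rows="0 0 0 3.5 -0.9 4.3 -1; 0 0 0 7 -0.9 8 -1; 0 0 0 11 -0.9 12 -1; 0 0 0 14 -0.9 15.5 -1; 0 0 0 18 -0.9 19.5 -1; 0 0 0 21 -0.9 22.5 -1; 0 0 0 21 -0.9 22.5 -1")

```text
time: 15.98
eef_pos: [0.4454, -0.2389, 0.0926]
tcp_rot: [0.751, 0.531, 0.321, -0.226]
contact_force: [-0.2, 0.1, -1.5]
opening: 0.279
finger_force: 79.4
```

```bash
python3 - <<'E'
from h import *
st()
E
```

```text
t 15.97 p [ 0.4454 -0.2389  0.0926] rack [ -36.6 -318.2   92.6] tx [0.23  0.652 0.722] tz [ 0.243  0.68  -0.692] F [-0.2  0.1 -1.5] op 0.28 q [-0.97  0.33  2.    0.63  1.4  -0.94]
```

Request:
send_rows(rows="0 0 0 4 0 4 -1; 0 0 0 8 0 8 -1; 0 0 0 12 0 12.5 -1; 0 0 0 16 0 16.5 -1; 0 0 0 20 0 21 -1; 0 0 0 23 0 24 -1; 0 0 0 23 0 24 -1")

```text
time: 16.85
eef_pos: [0.4565, -0.2076, 0.0927]
tcp_rot: [0.751, 0.531, 0.321, -0.226]
contact_force: [0.1, -0.0, -0.3]
opening: 0.278
finger_force: 79.4
```

```bash
python3 - <<'E'
from h import *
st()
p=shot('side')
b=(230,180,300,285);f=5
im=cv2.resize(p['color'][b[1]:b[3],b[0]:b[2],::-1],None,fx=f,fy=f,interpolation=cv2.INTER_CUBIC)
cv2.imwrite('pics/c8.png',im)
for y in(-75,-55,75,95): print(y,((pix(p,rk(-36,y,72))-b[:2]+.5)*f-.5).round())
E
```

```text
t 16.85 p [ 0.4565 -0.2076  0.0927] rack [ -36.6 -285.    92.7] tx [0.23  0.652 0.722] tz [ 0.243  0.68  -0.692] F [ 0.1 -0.  -0.3] op 0.28 q [-0.92  0.31  2.03  0.66  1.37 -0.91]
-75 [283. 172.]
-55 [257. 198.]
75 [ 82. 378.]
95 [ 53. 407.]
```

View pics/c8.png

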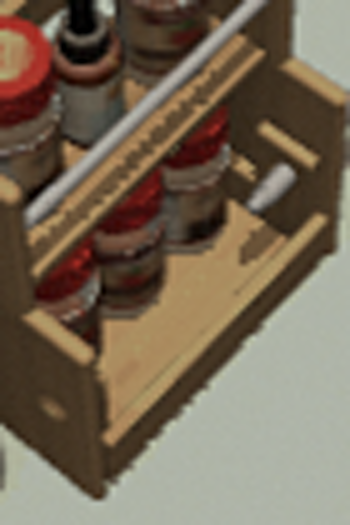

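The crop shows the tip through the right cheek and tray side, at (257,203), on the predicted axis and with no force. I'll continue.

Request:
send_rows(rows="0 0 0 10 0.5 10.4 -1; 0 0 0 20 0.5 20.9 -1; 0 0 0 30 0.5 31.3 -1; 0 0 0 40 0.5 41.7 -1; 0 0 0 50 0.5 52.2 -1; 0 0 0 60 0.5 62.6 -1; 0 0 0 72 0.5 75.1 -1; 0 0 0 72 0.5 75.1 -1")

```text
time: 17.9
eef_pos: [0.4918, -0.1087, 0.0926]
tcp_rot: [0.751, 0.531, 0.321, -0.226]
contact_force: [-0.5, 0.2, -1.1]
opening: 0.283
finger_force: 79.4
```

```bash
python3 - <<'E'
from h import *
st()
# image centre-line of the steel versus the hole axis, inside the rack
from scipy.ndimage import map_coordinates
p=shot('side');g=p['color'].astype(np.float32).min(2)  # steel is grey: bright in min channel
for y in range(-65,60,10):
    a=pix(p,rk(-36,y,72));b=pix(p,rk(-36,y+10,72));t=(b-a)/np.linalg.norm(b-a);n=np.array([-t[1],t[0]])
    k=np.arange(-6,6.01,.5);P=np.mean([map_coordinates(g,[(a+t*j+np.outer(k,n))[:,1],(a+t*j+np.outer(k,n))[:,0]],order=1) for j in(-1,0,1)],0)
    print(y,P.astype(int).tolist())
E
```

```text
t 17.9 p [ 0.4918 -0.1087  0.0926] rack [ -36.6 -180.    92.6] tx [0.229 0.652 0.722] tz [ 0.242  0.681 -0.692] F [-0.5  0.2 -1.1] op 0.28 q [-0.74  0.25  2.11  0.77  1.28 -0.83]
-65 [33, 32, 30, 29, 28, 31, 49, 80, 111, 134, 149, 159, 164, 159, 141, 111, 75, 47, 39, 43, 50, 56, 71, 72, 71]
-55 [28, 29, 30, 29, 30, 38, 59, 88, 115, 136, 150, 160, 165, 159, 142, 112, 75, 48, 34, 31, 33, 35, 36, 38, 39]
-45 [57, 57, 56, 61, 67, 73, 79, 95, 116, 136, 151, 160, 163, 158, 142, 118, 92, 74, 57, 49, 39, 33, 29, 28, 30]
-35 [58, 58, 57, 57, 57, 61, 73, 95, 118, 137, 151, 161, 164, 159, 140, 105, 66, 36, 21, 16, 19, 27, 34, 41, 44]
-25 [58, 58, 59, 65, 70, 73, 79, 98, 120, 138, 152, 161, 165, 159, 138, 101, 60, 28, 12, 9, 12, 17, 24, 31, 39]
-15 [57, 58, 59, 67, 81, 84, 87, 101, 120, 138, 152, 163, 164, 157, 140, 108, 73, 44, 24, 16, 17, 21, 28, 36, 43]
-5 [57, 57, 60, 67, 81, 86, 90, 103, 123, 140, 154, 163, 164, 157, 140, 114, 93, 82, 78, 75, 71, 65, 62, 59, 59]
5 [57, 57, 57, 63, 73, 78, 85, 103, 124, 141, 154, 163, 164, 157, 141, 114, 89, 76, 69, 62, 54, 47, 43, 39, 38]
15 [57, 57, 62, 73, 84, 88, 91, 106, 126, 143, 154, 163, 164, 156, 139, 107, 65, 32, 16, 12, 14, 20, 27, 31, 29]
25 [57, 57, 58, 60, 67, 76, 86, 106, 127, 144, 155, 163, 164, 157, 143, 112, 70, 38, 23, 20, 15, 14, 13, 12, 12]
35 [58, 59, 62, 73, 78, 83, 91, 109, 129, 145, 157, 164, 164, 155, 138, 112, 81, 59, 47, 44, 38, 33, 30, 29, 27]
45 [56, 58, 63, 72, 77, 80, 86, 103, 125, 141, 152, 156, 152, 141, 122, 106, 98, 95, 91, 86, 75, 68, 59, 55, 49]
55 [49, 50, 59, 77, 90, 91, 87, 85, 93, 105, 125, 134, 124, 108, 90, 77, 64, 51, 40, 31, 24, 17, 15, 17, 18]
```

Request:
send_rows(rows="0 0 0 3.5 0.4 3.6 -1; 0 0 0 7 0.4 7.2 -1; 0 0 0 10.4 0.4 10.9 -1; 0 0 0 13.9 0.4 14.5 -1; 0 0 0 17.3 0.4 18.1 -1; 0 0 0 20.8 0.4 21.7 -1; 0 0 0 20.8 0.4 21.7 -1")

```text
time: 18.82
eef_pos: [0.5023, -0.0815, 0.0927]
tcp_rot: [0.751, 0.531, 0.321, -0.226]
contact_force: [0.9, -0.6, -1.7]
opening: 0.278
finger_force: 79.4
```

Request:
send_rows(rows="0 0 0 3.5 0 3.6 -1; 0 0 0 7 0 7.2 -1; 0 0 0 10.4 0 10.9 -1; 0 0 0 12.5 0 13 -1; 0 0 0 12.5 0 13 -1")

```text
time: 19.45
eef_pos: [0.5083, -0.0647, 0.0927]
tcp_rot: [0.751, 0.531, 0.321, -0.226]
contact_force: [-0.1, 0.7, -0.6]
opening: 0.284
finger_force: 79.4
```

```bash
python3 - <<'E'
from h import *
st()
E
```

```text
t 19.45 p [ 0.5083 -0.0647  0.0927] rack [ -35.7 -133.    92.7] tx [0.23  0.652 0.722] tz [ 0.243  0.68  -0.692] F [-0.1  0.7 -0.6] op 0.28 q [-0.65  0.24  2.12  0.82  1.23 -0.78]
```

Request:
send_rows(rows="0 0 0 1.4 0 1.45 -1; 0 0 0 2.8 0 2.9 -1; 0 0 0 4.2 0 4.3 -1; 0 0 0 4.8 0 5 -1")

```text
time: 19.95
eef_pos: [0.5102, -0.0602, 0.0928]
tcp_rot: [0.751, 0.532, 0.32, -0.224]
contact_force: [-9.2, -10.4, 5.4]
opening: 0.277
finger_force: 81.0
```

Request:
send_rows(rows="0 0 0 0.7 0 0.7 -1; 0 0 0 1.4 0 1.45 -1")

```text
time: 20.2
eef_pos: [0.5103, -0.0601, 0.0929]
tcp_rot: [0.752, 0.533, 0.318, -0.223]
contact_force: [-15.3, -18.8, 8.5]
opening: 0.277
finger_force: 82.1
```

Request:
send_rows(rows="0 0 0 0.7 0 0.7 -1; 0 0 0 1.4 0 1.45 -1")

```text
time: 20.45
eef_pos: [0.5105, -0.06, 0.0929]
tcp_rot: [0.752, 0.534, 0.317, -0.222]
contact_force: [-21.7, -26.7, 11.7]
opening: 0.278
finger_force: 83.2
```

```bash
python3 - <<'E'
from h import *
st()
from scipy.ndimage import map_coordinates
p=shot('side');im=p['color'].astype(np.float32); g=im.min(2)
old=cv2.imread('pics/s3.png').astype(np.float32).min(2)
for name,G in(('now',g),('before',old)):
  for off in(-1.5,0,1.5):
    P=[]
    for y in range(89,127,2):
        a=pix(p,rk(-36,y,72));b=pix(p,rk(-36,y+10,72));t=(b-a)/np.linalg.norm(b-a);n=np.array([-t[1],t[0]]);a=a+off*n
        P.append(int(map_coordinates(G,[[a[1]],[a[0]]],order=1)[0]))
    print(name,off,P)
for n in('side','top'):
    q=p if n=='side' else shot('top')
    for t in('rod','rod_tip','pepper_mill','salt_shaker','mug'):
        for d in ctrl.look_for(q,t)[:2]: X=w(q,d['position']);print(n,t,round(d['p'],2),X.round(3),pix(q,X).round())
E
```

```text
t 20.45 p [ 0.5105 -0.06    0.0929] rack [ -35.3 -127.8   92.9] tx [0.229 0.662 0.713] tz [ 0.239  0.672 -0.701] F [-21.7 -26.7  11.7] op 0.28 q [-0.64  0.23  2.12  0.81  1.22 -0.77]
now -1.5 [35, 56, 108, 146, 144, 141, 138, 134, 131, 119, 94, 51, 34, 32, 92, 150, 164, 161, 161]
now 0 [32, 60, 124, 165, 155, 150, 147, 147, 152, 142, 114, 61, 32, 27, 87, 148, 161, 162, 157]
now 1.5 [34, 36, 71, 102, 98, 84, 77, 67, 55, 51, 35, 37, 30, 25, 73, 144, 163, 160, 137]
before -1.5 [36, 36, 48, 58, 53, 42, 34, 32, 31, 32, 32, 32, 31, 29, 85, 140, 153, 151, 150]
before 0 [32, 35, 46, 58, 60, 47, 35, 33, 34, 33, 33, 33, 31, 26, 81, 137, 151, 151, 146]
before 1.5 [31, 32, 41, 50, 51, 42, 32, 30, 32, 32, 32, 31, 28, 22, 68, 134, 152, 149, 127]
side rod 0.68 [0.552 0.071 0.079] [265. 236.]
side rod_tip 0.72 [0.55  0.064 0.077] [267. 234.]
side pepper_mill 0.66 [0.668 0.172 0.116] [202. 249.]
side salt_shaker 0.7 [0.622 0.181 0.059] [221. 269.]
side salt_shaker 0.68 [0.55  0.066 0.078] [267. 235.]
side mug 0.71 [0.553 0.067 0.078] [266. 235.]
side mug 0.57 [ 0.735 -0.218  0.066] [242. 137.]
top rod 0.49 [0.556 0.07  0.079] [197. 217.]
top rod_tip 0.44 [0.554 0.076 0.082] [195. 218.]
top pepper_mill 0.4 [0.669 0.169 0.148] [159. 171.]
top salt_shaker 0.5 [0.621 0.176 0.082] [160. 198.]
top mug 0.9 [ 0.729 -0.229  0.057] [297. 166.]
```

The tip shows about 15 mm beyond the left cheek (16 mm expected), and about 30 N of axial resistance says the shoulder is seated. I'll relax the preload, then release.

Request:
send_rows(rows="0 0 0 -1.5 0 -1.6 -1; 0 0 0 -3 0 -3.1 -1; 0 0 0 -3 0 -3.1 -1")

```text
time: 21.42
eef_pos: [0.5101, -0.0603, 0.0928]
tcp_rot: [0.752, 0.531, 0.32, -0.225]
contact_force: [-6.3, -7.4, 1.6]
opening: 0.281
finger_force: 80.4
```

```bash
python3 - <<'E'
from h import *
st()
E
```

```text
t 21.43 p [ 0.5101 -0.0603  0.0928] rack [ -35.5 -128.2   92.8] tx [0.231 0.655 0.72 ] tz [ 0.243  0.678 -0.694] F [-6.3 -7.4  1.6] op 0.28 q [-0.64  0.24  2.12  0.82  1.22 -0.77]
```

Still lightly pressed home. Opening slowly.

Request:
send_rows(rows="0 0 0 0 0 0 -0.3; 0 0 0 0 0 0 -0.1; 0 0 0 0 0 0 0.1; 0 0 0 0 0 0 0.4; 0 0 0 0 0 0 0.7; 0 0 0 0 0 0 0.7")

```text
time: 22.18
eef_pos: [0.5106, -0.0586, 0.0928]
tcp_rot: [0.751, 0.531, 0.321, -0.226]
contact_force: [0.5, 0.0, -0.5]
opening: 0.849
finger_force: 0.0
```

Request:
send_rows(rows="0 0 0 0 0 -10 0.7; 0 0 0 0 0 -30 0.7; 0 0 0 0 0 -55 0.7; 0 0 0 0 0 -85 0.7; 0 0 0 0 0 -110 0.7; 0 0 0 0 0 -110 0.7")

```text
time: 22.92
eef_pos: [0.4845, -0.136, 0.1712]
tcp_rot: [0.752, 0.531, 0.322, -0.223]
contact_force: [1.6, 0.6, 0.2]
opening: 0.853
finger_force: 0.0
```

```bash
python3 - <<'E'
from h import *
st()
from scipy.ndimage import map_coordinates
p=shot('side');G=p['color'].astype(np.float32).min(2)
for off in(-1.5,0,1.5):
    P=[]
    for y in range(89,127,2):
        a=pix(p,rk(-36,y,72));b=pix(p,rk(-36,y+10,72));t=(b-a)/np.linalg.norm(b-a);n=np.array([-t[1],t[0]]);a=a+off*n
        P.append(int(map_coordinates(G,[[a[1]],[a[0]]],order=1)[0]))
    print(off,P)
q=shot('top');print([ (d['p'],w(q,d['position']).round(3)) for d in ctrl.look_for(q,'rod')[:3]])
# wood-coloured pixels along grip in top view: along rack y at x=-36, z=80
for off in(-36,-30,-42):
    print(off,[q['color'][tuple(np.round(pix(q,rk(off,y,86))).astype(int)[::-1])].tolist() for y in range(-85,-150,-4)])
E
```

```text
t 22.93 p [ 0.4845 -0.136   0.1712] rack [ -34.2 -208.2  171.2] tx [0.229 0.654 0.721] tz [ 0.248  0.677 -0.693] F [1.6 0.6 0.2] op 0.85 q [-0.79  0.12  2.07  0.72  1.41 -0.74]
-1.5 [34, 38, 83, 132, 138, 137, 134, 131, 124, 116, 109, 67, 42, 30, 89, 145, 158, 156, 157]
0 [34, 42, 82, 141, 155, 154, 149, 147, 149, 149, 150, 92, 45, 27, 85, 143, 157, 157, 152]
1.5 [32, 35, 71, 112, 109, 99, 84, 71, 59, 52, 40, 47, 29, 26, 72, 139, 158, 155, 134]
[(0.77, array([0.543, 0.038, 0.077]))]
-36 [[92, 71, 44], [86, 66, 41], [115, 92, 56], [174, 137, 83], [225, 175, 106], [236, 192, 115], [236, 196, 117], [236, 206, 124], [211, 176, 107], [181, 151, 93], [121, 98, 66], [89, 72, 57], [93, 75, 59], [96, 78, 61], [98, 80, 62], [99, 80, 63], [100, 81, 63]]
-30 [[140, 108, 65], [85, 66, 41], [88, 69, 44], [169, 134, 84], [199, 155, 95], [229, 181, 109], [224, 181, 110], [222, 179, 112], [227, 190, 118], [222, 183, 117], [143, 116, 79], [114, 96, 72], [97, 85, 67], [93, 75, 60], [95, 77, 61], [99, 80, 62], [101, 81, 63]]
-42 [[96, 75, 46], [90, 69, 43], [96, 76, 49], [159, 127, 82], [234, 190, 115], [236, 192, 115], [227, 188, 114], [212, 176, 108], [122, 102, 68], [92, 75, 58], [90, 73, 58], [96, 78, 62], [96, 78, 62], [99, 80, 63], [99, 81, 63], [99, 80, 63], [99, 81, 63]]
```

Tip is at about 111 mm, where 111 is expected, and the grip is next to the cheek. I'll give the grip's end a light nudge with shut fingers to confirm it is seated.

```bash
python3 - <<'E'
from h import *
print(row(rk(-36,-190,83),og(-19.6,46.3)),row(rk(-36,-160,83),og(-19.6,46.3)))
E
```

```text
([0.0, 0.1, 0.1], [-50.8, 0.1, 70.5]) ([0.0, 0.1, 0.1], [-30.0, 0.1, 92.2])
```

Request:
send_rows(rows="0 0 0 -25 0 10 -1; 0 0 0 -50 0 35 -1; 0 0 0 -51 0 60 -1; 0 0 0 -51 0 70 -1; 0 0 0 -51 0 70 -1; 0 0 0 -44 0 77 -1; 0 0 0 -37 0 84 -1; 0 0 0 -33 0 89 -1")

```text
time: 24.08
eef_pos: [0.4982, -0.094, 0.084]
tcp_rot: [0.751, 0.531, 0.321, -0.225]
contact_force: [-0.1, 0.6, -0.2]
opening: -0.001
finger_force: 0.0
```

Request:
send_rows(rows="0 0 0 1 0 1.1 -1; 0 0 0 2.1 0 2.2 -1; 0 0 0 2.8 0 2.9 -1")

```text
time: 24.45
eef_pos: [0.4992, -0.0908, 0.0835]
tcp_rot: [0.751, 0.531, 0.321, -0.225]
contact_force: [0.7, 0.1, 0.6]
opening: 0.003
finger_force: 0.0
```

```bash
python3 - <<'E'
from h import *
st()
E
```

```text
t 24.45 p [ 0.4992 -0.0908  0.0835] rack [ -35.5 -160.6   83.5] tx [0.231 0.652 0.722] tz [ 0.244  0.68  -0.692] F [0.7 0.1 0.6] op 0.0 q [-0.71  0.26  2.11  0.79  1.24 -0.82]
```

Request:
send_rows(rows="0 0 0 0.7 0 0.7 -1; 0 0 0 1.4 0 1.45 -1; 0 0 0 2.1 0 2.2 -1; 0 0 0 2.8 0 2.9 -1")

```text
time: 24.95
eef_pos: [0.5006, -0.0869, 0.0835]
tcp_rot: [0.751, 0.531, 0.321, -0.226]
contact_force: [-0.7, -0.1, 0.7]
opening: -0.003
finger_force: 0.0
```

Request:
send_rows(rows="0 0 0 0.7 0 0.7 -1; 0 0 0 1.4 0 1.45 -1")

```text
time: 25.2
eef_pos: [0.5012, -0.0849, 0.0835]
tcp_rot: [0.751, 0.531, 0.321, -0.226]
contact_force: [-0.3, 0.2, 0.2]
opening: -0.001
finger_force: 0.0
```

Request:
send_rows(rows="0 0 0 0.7 0 0.7 -1; 0 0 0 0.7 0 0.7 -1")

```text
time: 25.45
eef_pos: [0.5016, -0.084, 0.0835]
tcp_rot: [0.751, 0.531, 0.321, -0.226]
contact_force: [-0.3, -0.6, -0.5]
opening: -0.004
finger_force: 0.0
```

Request:
send_rows(rows="0 0 0 0.7 0 0.7 -1; 0 0 0 1.4 0 1.45 -1; 0 0 0 1.4 0 1.45 -1")

```text
time: 25.82
eef_pos: [0.502, -0.0838, 0.0834]
tcp_rot: [0.752, 0.531, 0.32, -0.224]
contact_force: [-5.0, -6.7, 2.8]
opening: -0.0
finger_force: 4.0
```

Request:
send_rows(rows="0 0 0 0.7 0 0.7 -1; 0 0 0 1.4 0 1.45 -1; 0 0 0 1.4 0 1.45 -1")

```text
time: 26.2
eef_pos: [0.5023, -0.0837, 0.0833]
tcp_rot: [0.752, 0.532, 0.319, -0.223]
contact_force: [-10.0, -13.9, 3.8]
opening: -0.002
finger_force: 8.1
```

```bash
cat > tip.py <<'E'
from h import *
from scipy.ndimage import map_coordinates
st()
p=shot('side');G=p['color'].astype(np.float32).min(2)
for off in(-1.5,-.5,.5):
    P=[]
    for y in range(89,121,2):
        a=pix(p,rk(-36,y,72));b=pix(p,rk(-36,y+10,72));t=(b-a)/np.linalg.norm(b-a);n=np.array([-t[1],t[0]]);a=a+off*n
        P.append(int(map_coordinates(G,[[a[1]],[a[0]]],order=1)[0]))
    print(off,P)
E
python3 tip.py
```

```text
t 26.2 p [ 0.5023 -0.0837  0.0833] rack [ -35.1 -152.9   83.3] tx [0.23  0.659 0.716] tz [ 0.242  0.674 -0.698] F [-10.  -13.9   3.8] op -0.0 q [-0.69  0.26  2.12  0.8   1.23 -0.81]
-1.5 [35, 42, 99, 151, 143, 141, 146, 147, 150, 141, 124, 67, 37, 29, 90, 150]
-0.5 [33, 51, 127, 160, 165, 154, 154, 155, 150, 163, 120, 75, 36, 34, 95, 145]
0.5 [33, 54, 109, 143, 144, 131, 121, 110, 96, 83, 73, 43, 32, 26, 75, 144]
```

The grip met a firm stop, so the shoulder is against the cheek. I'll back away and check the tip and the bystanders.

Request:
send_rows(rows="0 0 0 -4 0 -4.2 -1; 0 0 0 -14 0 -15 -1; 0 0 0 -30 0 -31 -1; 0 0 0 -30 0 -60 -1; 0 0 0 -30 0 -100 -1; 0 0 0 -30 0 -130 -1; 0 0 0 -30 0 -130 -1")

```text
time: 27.12
eef_pos: [0.465, -0.1904, 0.1533]
tcp_rot: [0.752, 0.531, 0.322, -0.223]
contact_force: [0.2, 0.3, -0.7]
opening: -0.001
finger_force: 0.0
```

```bash
python3 tip.py; python3 - <<'E'
from h import *
p=shot('side')
for t in('pepper_mill','salt_shaker','mug','rod'):
    for d in ctrl.look_for(p,t)[:2]: X=w(p,d['position']);print(t,round(d['p'],2),X.round(3))
q=shot('top')
for off in(-36,-28): print([q['color'][tuple(np.round(pix(q,rk(off,y,86))).astype(int)[::-1])].tolist() for y in range(-88,-146,-4)])
# tray unchanged? compare front-board region with the earlier home picture
o=cv2.imread('pics/s3.png')[:,:,::-1].astype(int); a=np.round(pix(p,rk(-60,83,26))).astype(int); b=np.round(pix(p,rk(-60,-83,26))).astype(int)
for f in(.1,.3,.5,.7,.9):
    u,v=(a+(b-a)*f).astype(int); print(np.abs(o[v-4:v+5,u-4:u+5]-p['color'][v-4:v+5,u-4:u+5].astype(int)).mean().round(1),end=' ')
E
```

```text
t 27.12 p [ 0.465  -0.1904  0.1533] rack [ -34.4 -266.   153.3] tx [0.23  0.654 0.721] tz [ 0.247  0.677 -0.693] F [ 0.2  0.3 -0.7] op -0.0 q [-0.89  0.19  2.04  0.67  1.44 -0.82]
-1.5 [33, 38, 81, 131, 135, 133, 130, 126, 120, 113, 107, 66, 41, 28, 86, 142]
-0.5 [31, 38, 69, 125, 153, 148, 146, 151, 150, 162, 133, 92, 45, 35, 91, 138]
0.5 [33, 42, 98, 142, 150, 141, 134, 121, 124, 115, 116, 73, 41, 26, 72, 137]
pepper_mill 0.61 [0.67  0.172 0.117]
salt_shaker 0.69 [0.62 0.18 0.06]
salt_shaker 0.62 [0.55  0.06  0.078]
mug 0.92 [ 0.734 -0.219  0.066]
rod 0.85 [0.549 0.061 0.077]
[[85, 66, 40], [85, 66, 41], [173, 133, 81], [224, 174, 104], [235, 190, 114], [235, 196, 118], [235, 203, 122], [235, 208, 125], [235, 207, 124], [235, 204, 123], [230, 197, 118], [209, 169, 105], [219, 225, 190], [233, 239, 214], [235, 241, 217]]
[[84, 65, 40], [82, 63, 38], [113, 87, 53], [195, 150, 91], [196, 151, 90], [171, 137, 87], [222, 179, 112], [205, 174, 124], [206, 186, 142], [222, 187, 127], [208, 181, 136], [188, 157, 114], [178, 171, 145], [171, 163, 139], [203, 204, 172]]
2.3 2.6 2.5 2.5 2.6
```

Grip reaches from about -95 to -134 mm, as it should when seated. The tray and the bystanders have not moved.

```bash
python3 -c "
from plant import ctrl
print(ctrl.sign_off())"
```

```text
the job is handed in; nothing more can be done
None
```

The tray is pushed home, the rod is through all four holes with its grip seated against the right cheek and released, the mill, shaker and mug are where they stood, and the job was handed in at about 27 s (limit 54 s); on a first, wrongly turned grasp a finger pressed the worktop (up to 39 N upward, about 49 N in total at the wrist) without moving the rod.

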